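# Lean the windowed plate on the drying rack

### The job

Two cleaned aluminium plates stand side by side in the slotted stand. Take the one with the single round window and lean it on the grey wire rack to air-dry: lower edge along the black rubber strip, about midway along it, upper part tipped back against the wire rail, about 20 degrees from upright. Set it down gently without dropping it, let go so that it stays there without sliding, and leave the plate with the four narrow slots standing where it is.

Things in the scene. Friction and masses are not known exactly. Their poses are not given: they have to be found in the camera images.
- window_plate_mid (a point): centre (half-way up, mid-thickness) of the plate to move: bare aluminium, 100 mm wide, 150 tall, 8 thick, 250 g, one round 52 mm window (centred 13 mm below this point; upper 60 mm solid). Stands upright in the stand, left or right of the other plate. z points up the plate, y along its width, x across its thickness, away from the robot.
- slotted_plate_mid (a point): centre of the plate to leave alone: same size, metal and axes, but with four narrow upright slots 60 x 10 mm in place of the round window; stands beside the other, centres 130 mm apart.
- stand: fixed black slotted stand, 70 x 260 mm, long in its y. Origin at the middle of its underside. One slot along y, 12 mm wide and 28 mm deep, holds both plates; its floor is 8 mm and the top of its walls 36 mm above the table. Between stand and rack, at x over 0.48 and y from 0 to -0.25, stands a fixed power supply box 170 mm tall: carry higher or in front of it.
- rack_strip (a point): middle of the top of the black rubber strip (24 x 180 mm, 10 mm above the table, grips well) on the fixed grey rack (base 110 x 200 mm). x: level, from strip to rail; y: along strip and rail. The rail, a level 10 mm steel bar 166 mm clear between its posts, has its axis 34.5 mm behind and 80 mm above this point. A plate with its lower rear edge here and its back on the rail leans 20 degrees to +x.

How it is judged:
At the end, for the whole second after the job is handed in: Released and still on strip and rail: leaning back 9.5 to 30.5 degrees, square to the rail within 15 degrees, plate centre within 35 mm of the middle along the strip, 3 to 47 mm behind its middle line and 60 to 82 mm above it; slotted plate within 20 mm of its start (angle between window_plate_mid's own z axis and vertical between 0.165 and 0.535 rad and x of window_plate_mid in the frame of rack_strip between 0.003 and 0.047 m and y of window_plate_mid in the frame of rack_strip between -0.035 and 0.035 m and z of window_plate_mid in the frame of rack_strip between 0.06 and 0.082 m and angle between the y axis of window_plate_mid and the y axis of rack_strip, either way round below 0.26 rad and linear speed of window_plate below 0.02 m/s and angular speed of window_plate below 0.1 rad/s and distance of slotted_plate_mid from where it was at the start of the episode below 0.02 m); the robot touches nothing.
It fails at once if the slotted plate is lifted or pushed more than 30 mm (distance of slotted_plate_mid from where it was at the start of the episode above 0.03 m).
It fails at once if the windowed plate is dropped (moves faster than 0.6 m/s with no finger on it, as after a fall of about 20 mm) (linear speed of window_plate above 0.6 m/s and contact force between window_plate and the fingers below 0.01 N).
It also fails if it takes over 42 s, if anything falls off the work surface, if the arm or the gripper's body presses on something with over 40 N, if the wrist force passes 120 N, or if a joint passes its speed limit or range.

### The arm

A 6-joint arm with a two-finger parallel gripper is mounted at the origin on a cart in front of the work surface, level with it; the furniture and walls round the work are solid. World frame = base frame: x ahead of the robot, y to its left, z up, the work surface at z = 0. Lengths are in m, angles in rad, forces in N, time in s.
With the tool pointing down it reaches from about 0.375 to 0.975 m from the base axis. Payload 3.8 kg.
Tool frame: the origin (TCP) lies midway between the tips of the shut fingers; the grasp point (between the pads) lies 19 mm behind it; x points along the fingers, y is the direction in which the jaws open and shut, and the axes are right-handed (so a half turn about x gives the same grasp; the last joint's range is limited). The gripper opens to 88 mm and grips with 3 to 60 N. Pads are 18 mm wide; open, the fingers measure 123 mm over their backs; the gripper's body (75 mm by 187 mm) begins 45 mm behind the grasp point.
Start: joints at [-1.208, 0.264, 1.604, -0, 1.274, -0.037], TCP at [0.263, -0.622, 0.239] pointing down, gripper open.
Joint ranges: [-2.63, 2.63], [-0.94, 2.18], [0.31, 2.57], [-1.31, 4.45], [0, 2.66], [-2.55, 2.55]. Speed limits (rad/s): [2.57, 2.57, 3.14, 3.14, 3.14, 3.14].

### API

Orientations are given as a rotation vector (axis times angle).
In Python, from cell import manip, inverse_kinematics, cams, order gives the robot as it stands. Calls block until the motion is done:
- manip.move_pose(position, orientation): joint-space move of the TCP to a pose.
- manip.move_linear(position, rate=0.15, rot=None): straight line of the TCP; rot=None keeps the orientation; rate is the mean speed in m/s.
- manip.set_joints(angles): joint-space move.
- manip.set_gripper(opening, force=None): finger opening in m; force is the grip in N (None keeps the last); returns when the fingers have stopped.
- manip.dwell(seconds).
- inverse_kinematics(position, orientation): joint angles nearest the present ones, or None.
- manip.state(): the state.
- cams.capture(name): name is "scene" or "top" or "wrist"; returns a dict with "image" (400x640x3 uint8, blue, green, red), "z_map" (400x640 float32, m along the optical axis (not along the pixel's ray), 0 where there is no reading), "intrinsics" (3x3 intrinsics, pixels), "k1" (the pictures are not rectified: a ray, as slopes to the right and down, at radius r is drawn at 1 + k1 r^2 times it, then the intrinsics apply), "position" and "orientation" of the camera in the world; the wrist camera has in their place "T_tool_cam" (4x4, takes a point from camera to tool coordinates, whose origin is the TCP and whose axes are the tool frame's). Camera axes: x right, y down, z forward; pixel columns grow to the right and rows downward; lengths in m; the calibration is good to about 2 mm. A picture is of the moment at which its call begins: read the wrist's pose just before it.
A pose or a line that the arm cannot do raises manip.IKError and nothing moves.
- order.close_job(): hands the job in, once; it reports no verdict.
The state is a dict: "clock": time; "joint_pos": joint angles; "joint_velocities": joint speeds; "tau": joint torques, N m; "tool_pos": TCP position; "tcp_rot": TCP orientation; "contact_force": force on the tool from outside, world axes, zero at the start; "moment": the same for the moment, N m; "gripper_width": finger opening in m.
Only numpy, scipy, OpenCV 4.12 (cv2) and the standard library are available. Lean on these libraries where they do the work, as an engineer would, in place of code of your own. Each camera call takes 0.05 s, during which the arm holds its last target.

## Working session

There is one attempt and no reset: what is moved stays moved. The work goes in short steps, each a Python script; the robot and the scene stay as the last script left them, time stands still between calls to the robot, and variables do not carry over. Pictures are saved under pics/ and viewed, and the job is handed in when it is done.

```bash
ls; mkdir -p pics
cat > h.py <<'E'
import numpy as np, cv2, pickle
from scipy.spatial.transform import Rotation as R
def cap(cams,name):
    c=cams.capture(name); return c
def pose(c,manip_state=None):
    if 'T_tool_cam' in c:
        T=np.eye(4);T[:3,:3]=R.from_rotvec(manip_state['tcp_rot']).as_matrix();T[:3,3]=manip_state['tool_pos']
        T=T@np.array(c['T_tool_cam']); return T[:3,:3],T[:3,3]
    o=np.array(c['orientation'])
    M=o if o.shape==(3,3) else R.from_rotvec(o).as_matrix()
    return M,np.array(c['position'])
def rays(c,px):
    K=np.array(c['intrinsics']);px=np.atleast_2d(px).astype(float)
    d=np.c_[(px[:,0]-K[0,2])/K[0,0],(px[:,1]-K[1,2])/K[1,1]]
    u=d.copy()
    for _ in range(20): u=d/(1+c['k1']*(u**2).sum(1,keepdims=True))
    return np.c_[u,np.ones(len(u))]
def depthpts(c,px,st=None):
    px=np.atleast_2d(px);z=c['z_map'][px[:,1].astype(int),px[:,0].astype(int)]
    M,p=pose(c,st);return (rays(c,px)*z[:,None])@M.T+p
def plane(c,px,z,st=None):
    M,p=pose(c,st);d=rays(c,px)@M.T
    return p+d*((z-p[2])/d[:,2])[:,None]
E
python3 - <<'E'
from cell import manip,cams
from h import *
s=manip.state();print(s)
for n in ['scene','top','wrist']:
    c=cams.capture(n);cv2.imwrite(f'pics/{n}0.png',c['image']);pickle.dump(c,open(n+'.pkl','wb'))
    print(n,c['intrinsics'],c['k1'],c.get('position'),c.get('orientation'),c.get('T_tool_cam'))
E
```

```text
pics
{'clock': 0.0, 'joint_pos': array([-1.20791813e+00,  2.64753132e-01,  1.60537023e+00, -9.73867167e-06,
        1.27370193e+00, -3.69012120e-02]), 'joint_velocities': array([ 0.00091808, -0.00018069, -0.00013119,  0.00259217,  0.00073617,
       -0.00096404]), 'tau': array([ 3.59800233e-04, -5.02114892e+01, -3.56875026e+01,  7.28429784e-02,
        2.92638346e-02, -1.76799631e-04]), 'tool_pos': array([ 0.26246152, -0.62110922,  0.23739006]), 'tcp_rot': array([ 2.00228107,  0.40798167, -2.00304011]), 'contact_force': array([ 0.93752174, -0.02652072,  0.1506605 ]), 'moment': array([-0.01435465, -0.02141721, -0.01336081]), 'gripper_width': 0.08806388152015727}
scene [[481.61969632   0.         316.28335405]
 [  0.         481.61969632 191.32735025]
 [  0.           0.           1.        ]] -0.038110659456735856 [-0.03962968  0.69596464  0.98488759] [-0.80611261  2.583218   -1.07352282] None
top [[485.47793542   0.         319.92208936]
 [  0.         485.47793542 206.63939861]
 [  0.           0.           1.        ]] -0.07359214951037911 [ 0.41609254 -0.03592171  1.3376278 ] [-2.16135456  2.21992496 -0.06708156] None
wrist [[328.11933491   0.         321.56248858]
 [  0.         328.11933491 199.07732383]
 [  0.           0.           1.        ]] 0.012859504231210014 None None [[ 7.62041967e-05 -2.73172450e-01  9.61965076e-01 -1.46638663e-01]
 [ 9.99999948e-01  3.22840966e-04  1.24610187e-05 -3.53227045e-04]
 [-3.13965741e-04  9.61965025e-01  2.73172460e-01 -7.02762643e-02]
 [ 0.00000000e+00  0.00000000e+00  0.00000000e+00  1.00000000e+00]]
```

View pics/scene0.png

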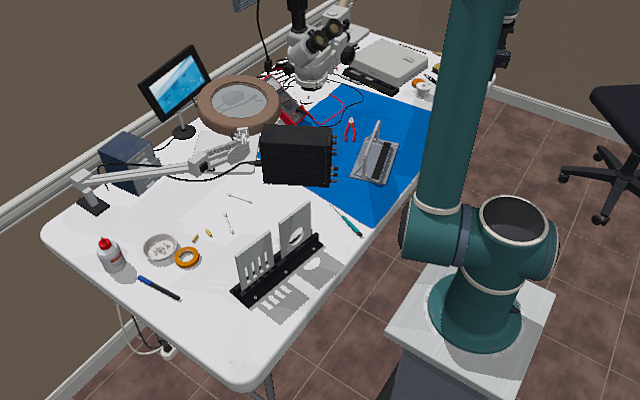

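View pics/top0.png

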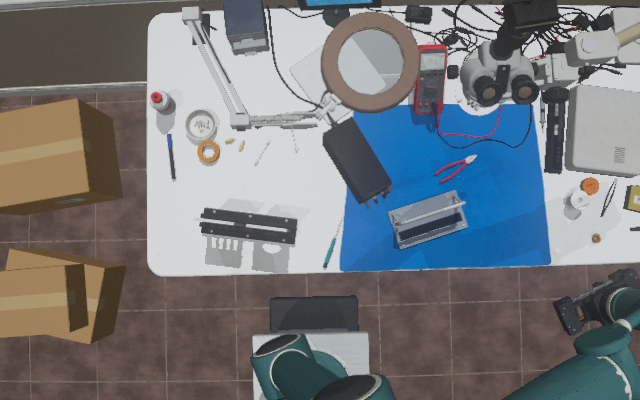

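View pics/wrist0.png

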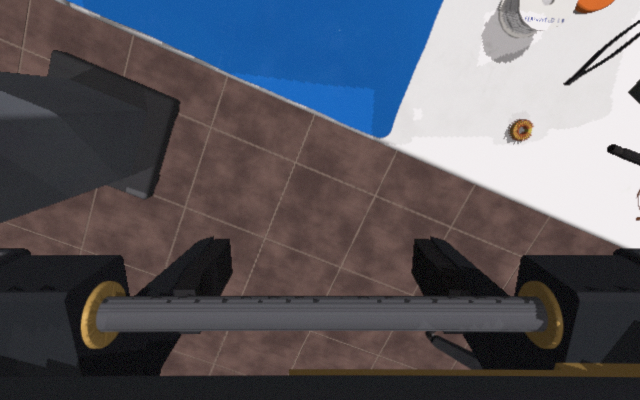

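The window plate is the right-hand one (scene about (295,230)), the slotted plate left of it at (253,262). The rack is at about (428,220) in the top view. Next I'll measure from close crops and depth.

Run:
```python
from h import *
t=pickle.load(open('top.pkl','rb'));s=pickle.load(open('scene.pkl','rb'))
a=cv2.resize(t['image'][195:275,190:310],None,fx=6,fy=6,interpolation=2)
b=cv2.resize(t['image'][180:255,380:475],None,fx=8,fy=8,interpolation=2)
c=cv2.resize(s['image'][190:310,220:340],None,fx=5,fy=5,interpolation=2)
d=cv2.resize(s['image'][110:200,340:410],None,fx=6,fy=6,interpolation=2)
for n,i in zip('abcd',(a,b,c,d)): cv2.imwrite(f'pics/crop_{n}.png',i)
# depth of window plate in scene
for nm,cc,(v0,v1,u0,u1) in (('top',t,(195,275,190,310)),('topr',t,(180,255,380,475)),('scene',s,(190,310,220,340)),('scener',s,(110,200,340,410))):
    vv,uu=np.mgrid[v0:v1,u0:u1];px=np.c_[uu.ravel(),vv.ravel()];P=depthpts(cc,px)
    ok=cc['z_map'][px[:,1],px[:,0]]>0;P=P[ok]
    print(nm,len(px),ok.sum(),np.histogram(P[:,2],bins=np.arange(-.02,.22,.01)))
    np.save(nm+'.npy',np.c_[px[ok],P])
```

```text
top 9600 9579 (array([   1, 3401, 4664,  314,   13,  791,   66,    2,    2,    2,    5,
          3,    2,    4,    5,    2,    3,  224,   47,    0,    0,    0,
          0]), array([-0.02, -0.01,  0.  ,  0.01,  0.02,  0.03,  0.04,  0.05,  0.06,
        0.07,  0.08,  0.09,  0.1 ,  0.11,  0.12,  0.13,  0.14,  0.15,
        0.16,  0.17,  0.18,  0.19,  0.2 ,  0.21]))
topr 7125 7099 (array([   0,  725, 4933,  934,   31,   25,   11,   14,    2,    9,   29,
        244,   11,    0,   13,    2,   24,    4,   86,    2,    0,    0,
          0]), array([-0.02, -0.01,  0.  ,  0.01,  0.02,  0.03,  0.04,  0.05,  0.06,
        0.07,  0.08,  0.09,  0.1 ,  0.11,  0.12,  0.13,  0.14,  0.15,
        0.16,  0.17,  0.18,  0.19,  0.2 ,  0.21]))
scene 14400 14339 (array([  60, 5961, 4319,  280,  272,  824,  201,  134,  122,  121,  126,
        156,  169,  205,  194,  200,  206,  377,   22,    0,    0,    0,
          0]), array([-0.02, -0.01,  0.  ,  0.01,  0.02,  0.03,  0.04,  0.05,  0.06,
        0.07,  0.08,  0.09,  0.1 ,  0.11,  0.12,  0.13,  0.14,  0.15,
        0.16,  0.17,  0.18,  0.19,  0.2 ,  0.21]))
scener 6300 6271 (array([  16, 1170, 4484,  309,   24,   25,   23,   18,   15,   12,   26,
        113,    0,    0,    0,    0,    0,    0,    0,    0,    0,    0,
          0]), array([-0.02, -0.01,  0.  ,  0.01,  0.02,  0.03,  0.04,  0.05,  0.06,
        0.07,  0.08,  0.09,  0.1 ,  0.11,  0.12,  0.13,  0.14,  0.15,
        0.16,  0.17,  0.18,  0.19,  0.2 ,  0.21]))
```

View pics/crop_a.png

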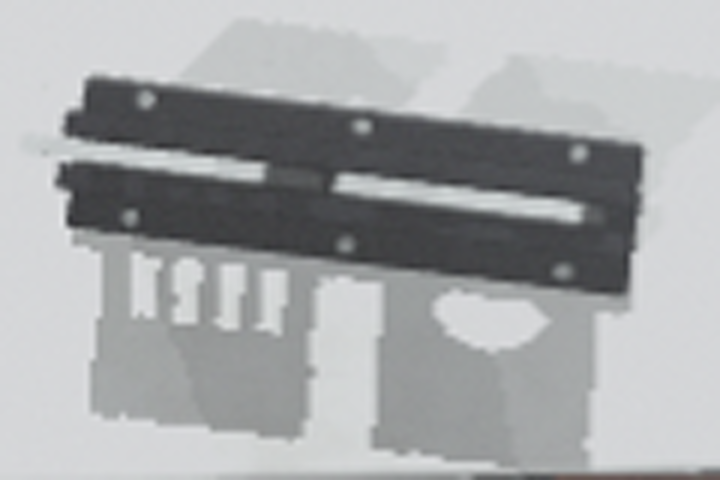

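View pics/crop_b.png

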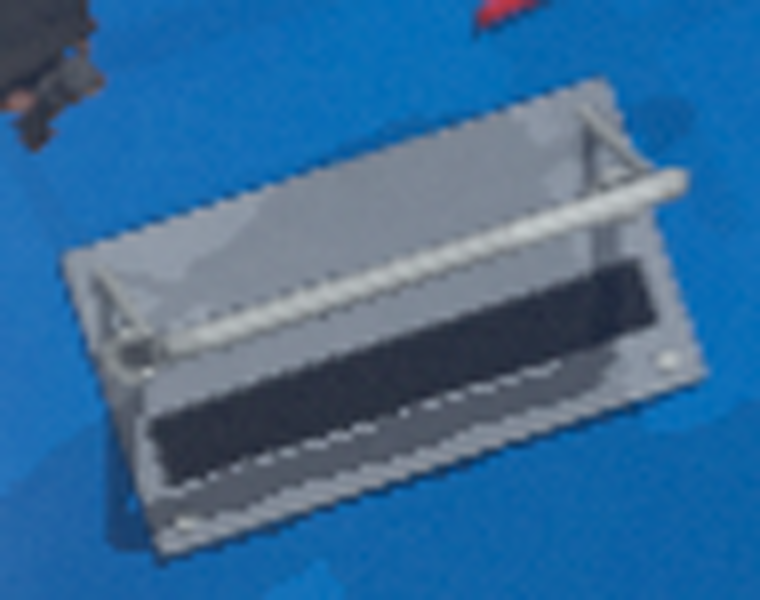

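View pics/crop_c.png

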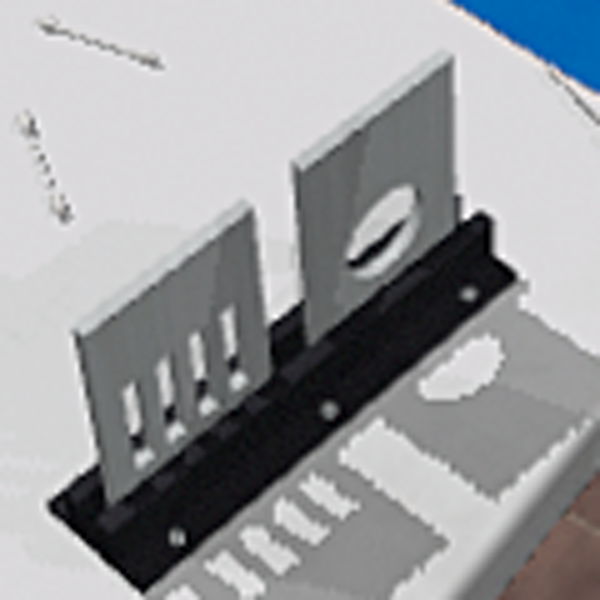

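View pics/crop_d.png

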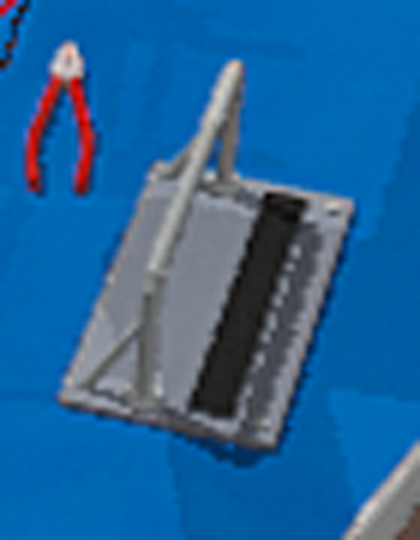

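Top-view crops show the plate tops as light strips (crop a, original about (248,228) for the window plate) and the strip and rail clearly (crop b). Now masks to points.

Run:
```python
from h import *
t=pickle.load(open('top.pkl','rb'));s=pickle.load(open('scene.pkl','rb'))
def rect(P):
    (c,(w,h),a)=cv2.minAreaRect((P[:,:2]*1000).astype(np.float32));
    b=cv2.boxPoints((c,(w,h),a)); e=b[1]-b[0];f=b[2]-b[1]; L=e if np.hypot(*e)>np.hypot(*f) else f
    if L[1]<0:L=-L
    return np.round(c,1),np.round((w,h),1),round(float(np.degrees(np.arctan2(L[1],L[0]))),2)
D=np.load('top.npy');S=np.load('scene.npy')
for nm,Q in(('top',D),('scene',S)):
    q=Q[(Q[:,4]>.150)&(Q[:,4]<.17)]
    # split along y
    m=np.median(q[:,3]); lab=cv2.kmeans(q[:,2:4].astype(np.float32),2,None,(3,50,1e-6),5,2)[1].ravel()
    for k in (0,1):
        w=q[lab==k]; print(nm,'plate',len(w),rect(plane(t if nm=='top' else s,w[:,:2],.158)), 'depth c',w[:,2:].mean(0).round(4), 'ends y',w[:,3].min().round(4),w[:,3].max().round(4))
def dark(c,v0,v1,u0,u1,th):
    g=c['image'][v0:v1,u0:u1].max(2); m=(g<th).astype(np.uint8)
    n,l,st,ce=cv2.connectedComponentsWithStats(m); 
    k=1+np.argmax(st[1:,4]); vv,uu=np.nonzero(l==k);return np.c_[uu+u0,vv+v0]
for nm,c,b,z in (('stand top',t,(195,260,190,310),.036),('stand scene',s,(220,312,225,330),.036),('strip top',t,(210,245,395,465),.010),('strip scene',s,(140,182,365,395),.010)):
    px=dark(c,*b,80); print(nm,len(px),px.min(0),px.max(0),rect(plane(c,px,z)))
for nm,Q,c in(('top',np.load('topr.npy'),t),('scene',np.load('scener.npy'),s)):
    q=Q[(Q[:,4]>.085)&(Q[:,4]<.105)]
    if nm=='top': q=q[(q[:,0]>395)]
    P=plane(c,q[:,:2],.093);print('rail',nm,rect(P),q[:,2:].mean(0), q[:,4].max())
```

```text
top plate 134 (array([440.8,  94.8]), array([98.5,  7.8]), 81.4) depth c [0.4407 0.0939 0.1581] ends y 0.0465 0.1443
top plate 137 (array([460.1, 222.8]), array([101.6,   7.9]), 81.48) depth c [0.4602 0.2232 0.1578] ends y 0.1728 0.2731
scene plate 216 (array([455.4, 226.2]), array([102.1,  14.4]), 81.32) depth c [0.4572 0.2257 0.1561] ends y 0.1744 0.2742
scene plate 183 (array([436. ,  98.9]), array([103.9,  14.3]), 81.32) depth c [0.4382 0.0987 0.156 ] ends y 0.0457 0.1464
stand top 1491 [200 209] [295 243] (array([448.9, 158.1]), array([257.3,  64.8]), 81.66)
stand scene 1831 [230 229] [322 308] (array([431.7, 169.2]), array([268. ,  68.5]), 81.41)
strip top 523 [399 213] [461 239] (array([ 434.6, -338.4]), array([ 22.5, 176.2]), 106.61)
strip scene 294 [371 142] [391 179] (array([ 431.1, -336.7]), array([ 28.4, 180.6]), 106.8)
rail top (array([ 468.3, -326.5]), array([ 10. , 180.5]), 106.33) [ 0.46827021 -0.3260004   0.09435881] 0.1015782974708388
rail scene (array([ 463.4, -320.5]), array([  9.8, 184.4]), 106.39) [ 0.46280327 -0.31822557  0.09289853] 0.0995553404516003
```

```bash
cat >> h.py <<'E'
GD=0.025  # grasp point below plate top
def plateR(yaw,tilt):
    # plate axes: x across, y width, z up ; tilt leans z toward +x
    return (R.from_euler('z',yaw)*R.from_euler('y',tilt)).as_matrix()
def toolpose(mid,yaw,tilt,sgn,gd=GD):
    P=plateR(yaw,tilt);x=-P[:,2];y=sgn*P[:,0];z=np.cross(x,y)
    M=np.c_[x,y,z]; tcp=np.array(mid)+P[:,2]*(0.075-gd-0.019)
    return tcp,R.from_matrix(M).as_rotvec()
E
python3 - <<'E'
from cell import manip,inverse_kinematics as ik
from h import *
s=manip.state()
print(R.from_rotvec(s['tcp_rot']).as_matrix().round(2))
ys,yr=np.radians(-8.6),np.radians(16.5)
strip=np.array([.434,-.338,.010])
for sg in(1,-1):
    for nm,mid,y,t in (('stand',[.4405,.0945,.083],ys,0),('lift',[.4405,.0945,.33],ys,0),('over',strip+[.02,0,.32],yr,.35),('place',strip+np.array([.0219*.959,.0219*.284,.0718]),yr,.349)):
        tp,rv=toolpose(mid,y,t,sg);q=ik(tp,rv);print(sg,nm,tp.round(3),None if q is None else np.round(q,2))
t=pickle.load(open('top.pkl','rb'))
vv,uu=np.mgrid[0:270:3,150:640:3];px=np.c_[uu.ravel(),vv.ravel()];P=depthpts(t,px)
for y0 in np.arange(.5,-.6,-.1):
    r=[]
    for x0 in np.arange(.3,.85,.1):
        m=(P[:,0]>x0)&(P[:,0]<x0+.1)&(P[:,1]<y0)&(P[:,1]>y0-.1);r.append(round(float(P[m,2].max()),2) if m.any() else None)
    print(round(y0,1),r)
E
```

```text
[[-0.    0.39 -0.92]
 [ 0.   -0.92 -0.39]
 [-1.   -0.   -0.  ]]
1 stand [0.44  0.094 0.114] [ 0.16 -0.05  2.19 -0.    1.    0.31]
1 lift [0.44  0.094 0.361] [ 0.16 -0.22  1.88  0.    1.49  0.31]
1 over [ 0.464 -0.335  0.359] [-0.52  0.17  1.53 -0.25  1.68 -0.81]
1 place [ 0.465 -0.329  0.111] [-0.51  0.34  1.8  -0.26  1.26 -0.69]
-1 stand [0.44  0.094 0.114] None
-1 lift [0.44  0.094 0.361] None
-1 over [ 0.464 -0.335  0.359] [-0.52  0.17  1.53 -0.25  1.68  2.34]
-1 place [ 0.465 -0.329  0.111] [-0.51  0.34  1.8  -0.26  1.26  2.45]
0.5 [0.01, 0.0, 0.0, 0.0, 0.07, 0.01]
0.4 [0.01, 0.01, 0.01, 0.02, 0.1, 0.09]
0.3 [0.01, 0.16, 0.01, 0.02, 0.18, 0.18]
0.2 [0.01, 0.16, 0.01, 0.24, 0.23, 0.18]
0.1 [0.01, 0.16, 0.01, 0.23, 0.2, 0.02]
0.0 [0.02, 1.34, 0.17, 0.18, 0.17, 0.17]
-0.1 [0.01, 0.03, 0.17, 0.17, 0.17, 0.17]
-0.2 [0.01, 0.1, 0.17, 0.01, 0.17, 0.18]
-0.3 [0.01, 0.1, 0.02, 0.02, 0.31, 0.52]
-0.4 [0.01, 0.1, 0.04, 0.28, 0.5, 0.52]
-0.5 [0.01, 0.01, 0.01, 0.01, 0.32, 0.28]
```

Run:
```python
from cell import manip,cams
from h import *
ys,yr=np.radians(-8.6),np.radians(16.5)
_,rv=toolpose([0,0,0],yr,0,1)
manip.move_pose([.40,-.335,.26],rv)
s=manip.state();c=cams.capture('wrist');pickle.dump((c,s),open('w1.pkl','wb'));cv2.imwrite('pics/w1.png',c['image']);print(s['clock'])
_,rv=toolpose([0,0,0],ys,0,1)
manip.move_pose([.4405,.0945,.26],rv)
s=manip.state();c=cams.capture('wrist');pickle.dump((c,s),open('w2.pkl','wb'));cv2.imwrite('pics/w2.png',c['image']);print(s['clock'],s['tool_pos'])
```

```text
1.3583
3.0 [0.44085371 0.09381261 0.26001822]
```

View pics/w1.png

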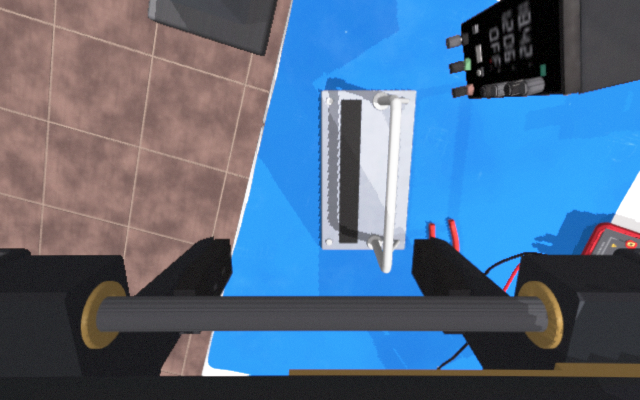

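View pics/w2.png

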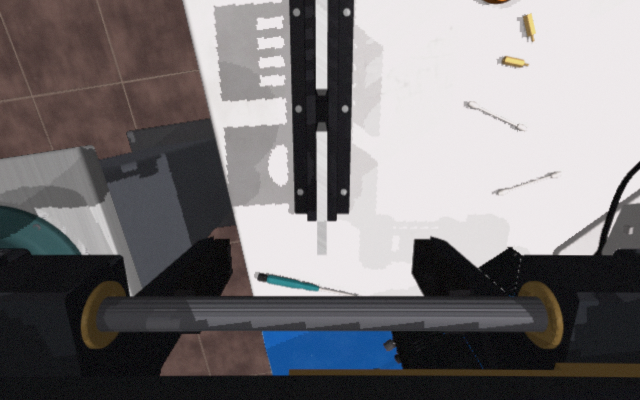

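In w1 the strip spans (339..361, 98..243) and the rail is the white bar at u≈385–403. In w2 the plate top is a light band at u≈322, v≈130–254, centred between the fingers.

Run:
```python
from h import *
def rect(P):
    (c,(w,h),a)=cv2.minAreaRect((P[:,:2]*1000).astype(np.float32));
    b=cv2.boxPoints((c,(w,h),a)); e=b[1]-b[0];f=b[2]-b[1]; L=e if np.hypot(*e)>np.hypot(*f) else f
    if L[1]<0:L=-L
    return np.round(c,1),np.round((w,h),1),round(float(np.degrees(np.arctan2(L[1],L[0]))),2)
c,s=pickle.load(open('w1.pkl','rb'))
g=c['image'][85:255,325:375].max(2)<80
n,l,st,_=cv2.connectedComponentsWithStats(g.astype(np.uint8));k=1+np.argmax(st[1:,4]);v,u=np.nonzero(l==k);print(st[k])
print('strip',rect(plane(c,np.c_[u+325,v+85],.010,s)))
vv,uu=np.mgrid[80:290,360:420];px=np.c_[uu.ravel(),vv.ravel()];P=depthpts(c,px,s);m=(P[:,2]>.088)&(P[:,2]<.105)
print('rail',rect(plane(c,px[m],.093,s)),P[m].mean(0),P[m,2].max())
c,s=pickle.load(open('w2.pkl','rb'))
vv,uu=np.mgrid[0:270,300:345];px=np.c_[uu.ravel(),vv.ravel()];P=depthpts(c,px,s);m=(P[:,2]>.148)&(P[:,2]<.17)&(P[:,1]<.158)
print('plate',m.sum(),rect(plane(c,px[m],.158,s)),P[m].mean(0),P[m].min(0),P[m].max(0))
```

```text
[  14   15   22  142 2557]
strip (array([ 435.4, -336.7]), array([ 23.5, 176.1]), 106.9)
rail (array([ 468. , -325.9]), array([ 10.5, 178. ]), 106.47) [ 0.4660003  -0.32006225  0.09437532] 0.09797316643274928
plate 1277 (array([440.8,  96. ]), array([100.8,   7.6]), 81.58) [0.44135295 0.09880309 0.15869772] [0.4299233  0.04581853 0.15080412] [0.45190251 0.14597754 0.16087777]
```

Both views agree within 2 mm, with sizes 100.8×7.6, strip 23.5×176 and rail offset 34.6. Grasping now.

Run:
```python
from cell import manip,cams
from h import *
ys=np.radians(-8.5)
tp,rv=toolpose([.4408,.0955,.083],ys,0,1)
manip.move_pose(tp+[0,0,.08],rv)
manip.move_linear(tp,rate=.1)
s=manip.state();print(s['clock'],s['tool_pos'],s['contact_force'])
manip.set_gripper(0.0,40)
s=manip.state();print(s['clock'],s['gripper_width'],s['contact_force'])
manip.move_linear(tp+[0,0,.02],rate=.05)
s=manip.state();print(s['clock'],s['gripper_width'],s['contact_force'],s['moment'])
c=cams.capture('wrist');cv2.imwrite('pics/w3.png',c['image']);c=cams.capture('scene');cv2.imwrite('pics/s3.png',c['image'])
```

```text
4.3667 [0.44151617 0.09564219 0.11476946] [0.75696654 0.45391607 0.8252491 ]
5.55 0.0078118447866444545 [ 0.00213565  0.54739706 -0.04612244]
6.1 0.007749735956199506 [ 0.63266176  0.71245348 -3.15785065] [-0.0554501 -0.0816832 -0.0063234]
```

View pics/w3.png

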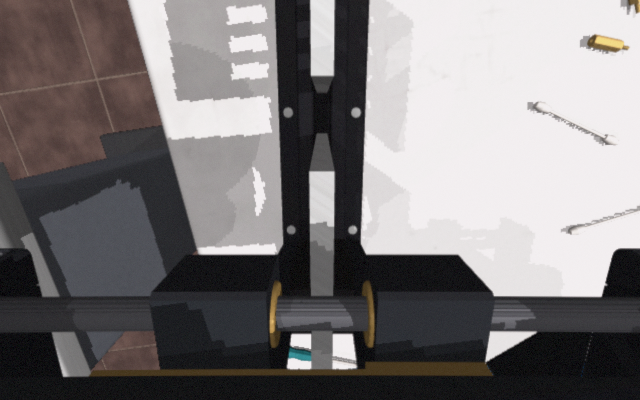

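View pics/s3.png

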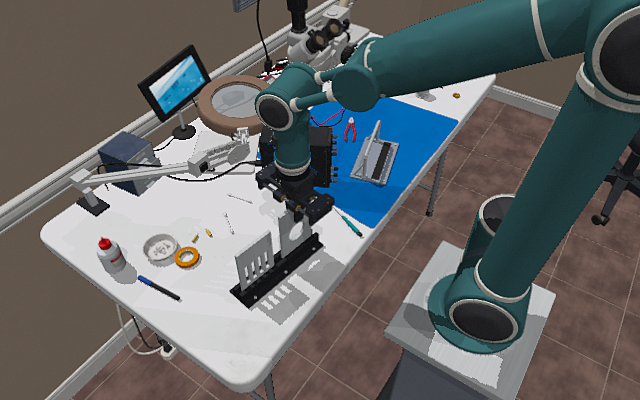

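Plate is held (7.7 mm width, about 3 N down). Carrying it high over the box to above the rack.

```bash
cat >> h.py <<'E'
YR=np.radians(16.6); STRIP=np.array([.435,-.3373,.010])
def leanmid(tilt,up=0,back=0):
    P=plateR(YR,tilt); X=plateR(YR,0)[:,0]
    return STRIP+X*back+P@np.array([-.004,0,.075])+[0,0,up]
E
python3 - <<'E'
from cell import manip,cams
from h import *
s=manip.state();p=s['tool_pos']
manip.move_linear(np.array([p[0],p[1],.36]),rate=.2)
tp,rv=toolpose(leanmid(np.radians(17),.25),YR,np.radians(17),1)
q=manip.state();print(q['clock'],tp)
manip.move_pose(tp,rv)
tp,rv=toolpose(leanmid(np.radians(17),.03),YR,np.radians(17),1)
manip.move_linear(tp,rate=.12)
s=manip.state();print(s['clock'],s['tool_pos']-tp,s['contact_force'],s['gripper_width'])
for n in('wrist','scene','top'):
    c=cams.capture(n);cv2.imwrite(f'pics/{n}4.png',c['image']);pickle.dump((c,s),open(n+'4.pkl','wb'))
c=cams.capture('scene')
i=cv2.imread('pics/scene4.png')[90:200,310:430];cv2.imwrite('pics/scene4c.png',cv2.resize(i,None,fx=5,fy=5,interpolation=2))
E
```

```text
7.4833 [ 0.46103397 -0.32953894  0.36253779]
11.0333 [ 0.0004878  -0.00029058  0.0008068 ] [ 0.08076271 -0.38511915 -2.84890326] 0.00757249604872035
```

View pics/wrist4.png

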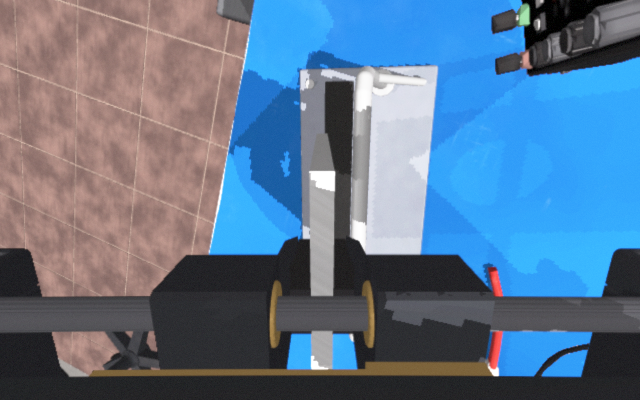

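View pics/scene4c.png

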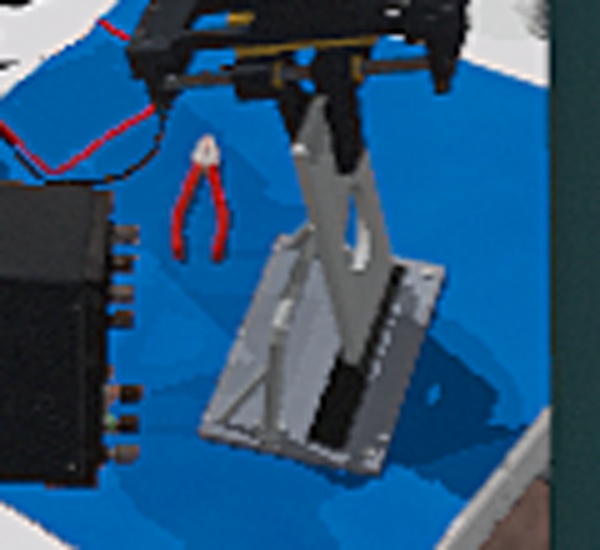

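The plate hangs over the strip, roughly mid-length, in front of the rail: in the wrist view the lower corner is at (320,135), strip at u≈325–352 and rail at u≈362. Now lowering until it makes contact.

Run:
```python
from cell import manip,cams
from h import *
t=np.radians(17)
f0=manip.state()['contact_force']
tp,_=toolpose(leanmid(t,.005),YR,t,1);manip.move_linear(tp,rate=.05)
f0=manip.state()['contact_force'];print(f0)
up=.005
while up>-.006:
    up-=.001;tp,_=toolpose(leanmid(t,up),YR,t,1);manip.move_linear(tp,rate=.02)
    s=manip.state();d=s['contact_force']-f0;print(round(up,4),d.round(2),round(s['clock'],2))
    if d[2]>3: break
open('up.txt','w').write(str(up))
for n in('scene',):
    c=cams.capture(n);i=c['image'][90:200,310:430];cv2.imwrite('pics/scene5c.png',cv2.resize(i,None,fx=5,fy=5,interpolation=2))
```

```text
[ 0.75537617 -0.09473826 -3.23113872]
0.004 [-0.63 -0.73  0.24] 12.13
0.003 [-1.58 -0.54  0.48] 12.38
0.002 [-0.68  0.19  0.57] 12.63
0.001 [-0.75  0.86  0.56] 12.88
0.0 [-1.27 -0.78  0.75] 13.13
-0.001 [-1.45  1.33  7.53] 13.38
```

View pics/scene5c.png

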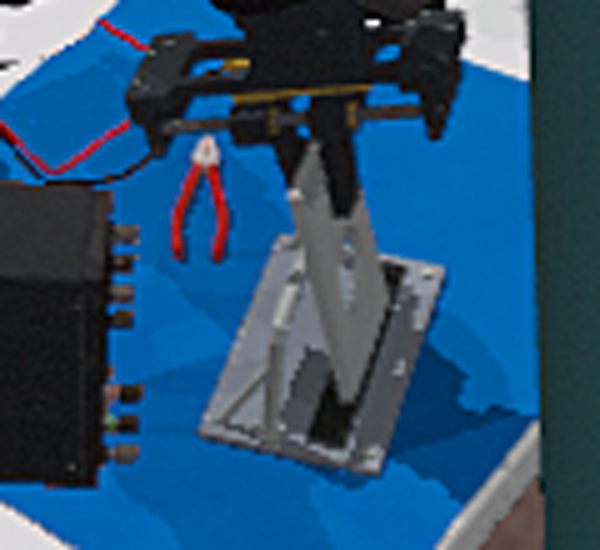

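It touches the strip at the expected height. Now tipping it back about the lower edge until it touches the rail.

Run:
```python
from cell import manip,cams
from h import *
up=float(open('up.txt').read())+.0003
X=plateR(YR,0)[:,0]
f0=manip.state()['contact_force']
for a in np.arange(17.5,23.1,.5):
    t=np.radians(a);tp,rv=toolpose(leanmid(t,up),YR,t,1);manip.move_linear(tp,rate=.02,rot=rv)
    s=manip.state();d=s['contact_force']-f0;print(a,'fx',round(float(d@X),2),'fz',round(float(d[2]),2),s['moment'].round(2),round(s['clock'],2))
    if d@X<-4: break
    if d[2]>10: up+=.0005
for n in('scene','wrist'):
    c=cams.capture(n);cv2.imwrite(f'pics/{n}6.png',c['image'])
i=cv2.imread('pics/scene6.png')[90:200,310:430];cv2.imwrite('pics/scene6c.png',cv2.resize(i,None,fx=5,fy=5,interpolation=2))
```

```text
17.5 fx -0.74 fz 0.99 [ 0.21  0.28 -0.11] 13.68
18.0 fx -0.71 fz 0.88 [ 0.18  0.29 -0.12] 13.93
18.5 fx -0.51 fz 2.51 [ 0.21  0.36 -0.18] 14.18
19.0 fx 0.2 fz 1.86 [ 0.25  0.38 -0.11] 14.43
19.5 fx -0.58 fz 2.67 [ 0.18  0.37 -0.09] 14.68
20.0 fx -0.57 fz 2.05 [ 0.16  0.38 -0.12] 14.93
20.5 fx -0.94 fz 1.68 [ 0.14  0.35 -0.13] 15.18
21.0 fx -2.34 fz 2.33 [ 0.01  0.54 -0.05] 15.43
21.5 fx -4.83 fz 1.26 [-0.2   0.75 -0.05] 15.68
```

View pics/scene6c.png

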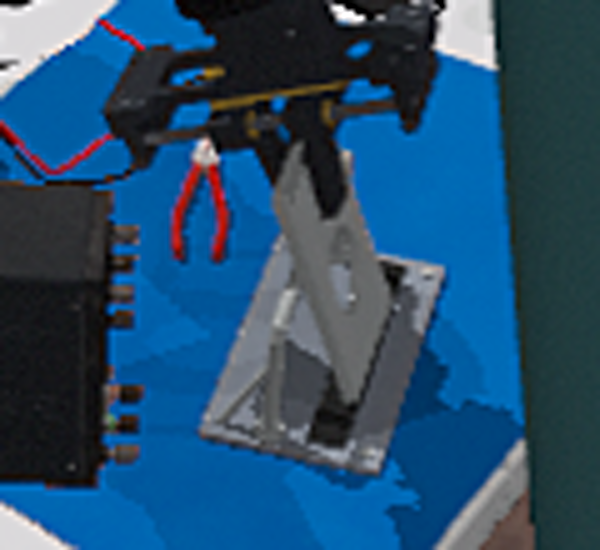

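View pics/wrist6.png

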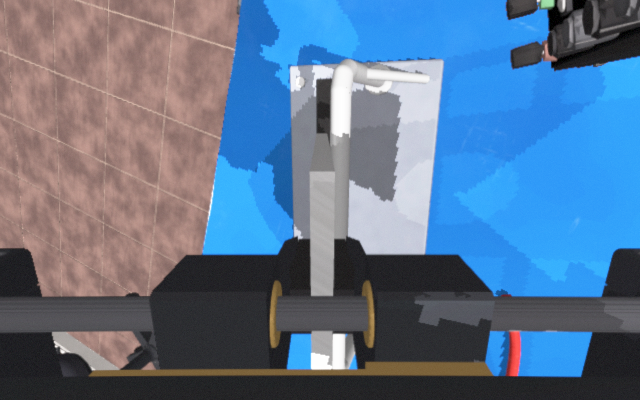

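It bears on the strip and on the rail at about 21°. Releasing gently and retreating along the plate.

Run:
```python
from cell import manip,cams
from h import *
manip.set_gripper(.012,3)
s=manip.state();print(s['clock'],s['gripper_width'],s['contact_force'])
manip.set_gripper(.030,3)
s=manip.state();print(s['clock'],s['gripper_width'],s['contact_force'],s['moment'])
M=R.from_rotvec(s['tcp_rot']).as_matrix()
p=s['tool_pos']-M[:,0]*.10
manip.move_linear(p,rate=.06)
s=manip.state();print(s['clock'],s['contact_force'])
manip.move_linear(p+[0,0,.08],rate=.15)
s=manip.state();c=cams.capture('wrist');cv2.imwrite('pics/w7.png',c['image']);pickle.dump((c,s),open('w7.pkl','wb'))
for n in('scene','top'):
    c=cams.capture(n);cv2.imwrite(f'pics/{n}7.png',c['image']);pickle.dump(c,open(n+'7.pkl','wb'))
i=cv2.imread('pics/scene7.png')[90:200,310:430];cv2.imwrite('pics/scene7c.png',cv2.resize(i,None,fx=5,fy=5,interpolation=2))
print(manip.state()['clock'])
```

```text
16.0583 0.011857785451493184 [-0.48949087  0.29807331  0.04840414]
16.5167 0.02984371535344841 [0.42335755 0.27139533 0.97827265] [ 0.01810951 -0.28592868  0.00994385]
18.3333 [-0.23982182  0.17880789 -0.26628444]
19.1667
```

View pics/scene7c.png

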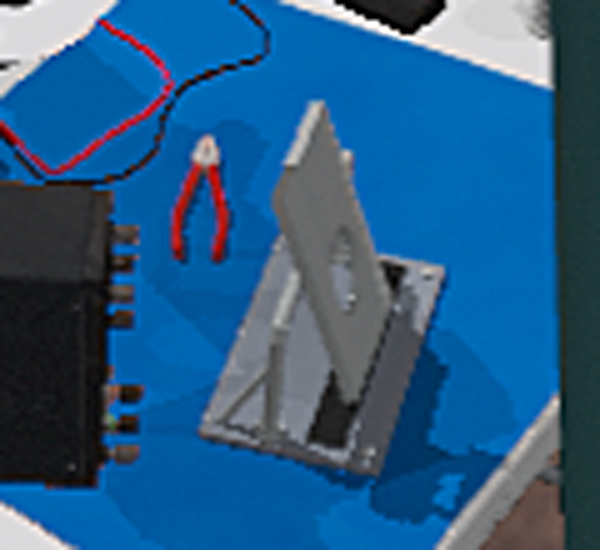

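View pics/w7.png

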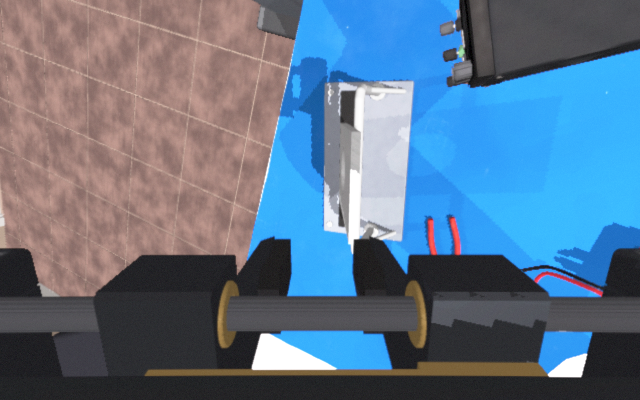

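View pics/top7.png

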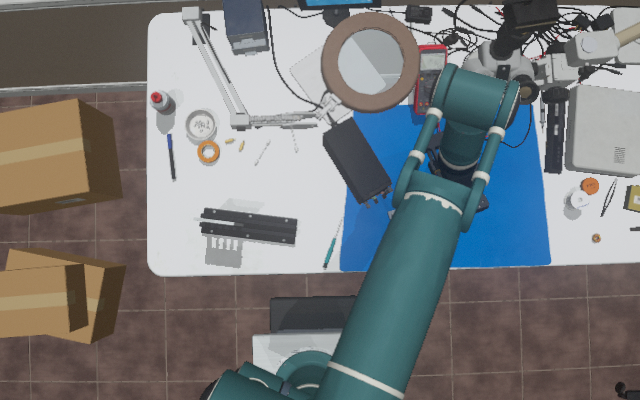

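The plate leans on the rail by itself. Measuring the pose from depth.

Run:
```python
from h import *
Rk=plateR(YR,0)
def an(c,st,b,nm):
    vv,uu=np.mgrid[b[0]:b[1],b[2]:b[3]];px=np.c_[uu.ravel(),vv.ravel()];P=depthpts(c,px,st);P=P[c['z_map'][px[:,1],px[:,0]]>0]
    Q=(P-STRIP)@Rk
    t=Q[(Q[:,2]>.11)&(Q[:,2]<.17)&(abs(Q[:,1])<.1)&(abs(Q[:,0])<.15)]
    print(nm,len(t),'top part y',np.percentile(t[:,1],[1,99]).round(4),'zmax',t[:,2].max().round(4),'x',np.percentile(t[:,0],[1,99]).round(4))
    f=Q[(Q[:,2]>.025)&(Q[:,2]<.13)&(abs(Q[:,1])<.06)&(Q[:,0]<.05)&(Q[:,0]>-.03)]
    for _ in range(6):
        A=np.c_[f[:,1:],np.ones(len(f))];k=np.linalg.lstsq(A,f[:,0],rcond=None)[0];r=f[:,0]-A@k;f=f[abs(r)<max(.003,1.5*r.std())]
    print('  front face n',len(f),'lean',np.degrees(np.arctan(k[1])).round(2),'yaw',np.degrees(np.arctan(k[0])).round(2),'x at z=0',k[2].round(4),'y ext',f[:,1].min().round(4),f[:,1].max().round(4))
an(pickle.load(open('scene7.pkl','rb')),None,(100,185,350,400),'scene')
c,s=pickle.load(open('w7.pkl','rb'));an(c,s,(70,250,310,430),'wrist')
# slotted plate
c=pickle.load(open('top7.pkl','rb'));vv,uu=np.mgrid[200:250,190:310];px=np.c_[uu.ravel(),vv.ravel()];P=depthpts(c,px);m=(P[:,2]>.15)&(P[:,2]<.17);print('slotted',P[m].mean(0))
```

```text
scene 217 top part y [-0.0495  0.0533] zmax 0.1449 x [0.0309 0.051 ]
  front face n 402 lean 22.12 yaw 0.28 x at z=0 -0.0133 y ext -0.052 0.0555
wrist 1395 top part y [-0.0477  0.0501] zmax 0.1446 x [0.0342 0.0539]
  front face n 782 lean 21.56 yaw 0.12 x at z=0 -0.0101 y ext -0.0499 0.0503
slotted [0.46019478 0.22315341 0.15813468]
```

Run:
```python
from cell import manip,cams,order
from h import *
a=pickle.load(open('scene7.pkl','rb'))['image'];manip.dwell(.5);b=cams.capture('scene')['image']
print(cv2.absdiff(a,b)[100:185,350:400].mean(),manip.state()['clock'],manip.state()['contact_force'])
order.close_job()
```

```text
0.8055686274509803 19.7167 [ 0.3675047  -1.0058887   0.55030399]
the job is handed in; nothing more can be done
```

The window plate is now leaning on the rack by itself, and the job was handed in at about 19.7 s of the 42 s allowed. I carried it above the power supply box, lowered it in 1 mm steps until it touched the strip, tipped it back onto the rail, released it and backed away.

Last checks, all inside the limits:
- **Lean:** 21.6° from the wrist camera and 22.1° from the scene camera, so slightly more than the 20° asked.
- **Squareness to the rail:** within about 0.3°.
- **Along the strip:** plate centre 1–2 mm from the middle.
- **Stillness:** the plate area in two scene pictures taken half a second apart showed no visible change.
- **Slotted plate:** its top is where it was at the start (0.460, 0.223), within 1 mm.
- **Robot:** clear of everything; the force reading was only noise, about 1 N.

No check failed. The only disagreement was a few millimetres between the scene camera and the other two when I first located things; I relied on the top and wrist views, which agreed within 2 mm.

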